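# Load a slide carrier into a spring holder

## Robot

A 7-joint arm with a two-finger parallel gripper is mounted at the origin on the work surface. World frame = base frame: x ahead of the robot, y to its left, z up, the work surface at z = 0. Lengths are in m, angles in rad, forces in N, time in s.
With the tool pointing down it reaches from about 0.4 to 0.85 m from the base axis. Payload 4.5 kg.
Tool frame: the origin (TCP) lies at the very end of the fingers, on their centre line; the grasp point (between the pads) lies 19 mm behind it (r.pinch_z is the distance from the TCP to the grasp point, in m); z points along the fingers, y is the line along which they close (so a half turn about z gives the same grasp; the last joint's range is limited). The gripper opens to 88 mm and grips with 3 to 60 N. Pads are 18 mm wide; open, the fingers measure 123 mm over their backs; the gripper's body (75 mm by 187 mm) begins 45 mm behind the grasp point.
Start: joints at [1.236, 0.689, -0.195, 1.565, 0.157, 0.902, -0.215], TCP at [0.225, -0.583, 0.239] pointing down, gripper open.
Joint ranges: [-3.01, 3.01], [-0.46, 2.08], [-1.47, 1.51], [0.13, 2.56], [-1, 4.14], [0.04, 2.09], [-2.66, 2.66]. Speed limits (rad/s): [2.57, 2.57, 3.14, 3.14, 3.14, 3.14, 3.14].

## Interface

Orientations are given as a unit quaternion [x, y, z, w].
In Python, from plant import r, cams gives the robot as it stands.
- The arm moves only by the shell command python3 -m pendant 'ROWS' [FORCE]. ROWS is JSON, a list of rows, each a list of 3 entries, a list of its own where there are three numbers: the closure, from -1 (fully open) to 1 (shut), then the shift along the tool's x, y, z in mm, then the turn, a rotation vector about the tool's x, y, z in degrees. A call has 1 to 8 rows; each row shifts and turns the commanded pose from where the row before left it, along the tool's axes as they then stand; what a row does not reach is not made up. A row lasts 1/8 s, in which the tool goes at most 62.5 mm and 10.7 degrees, less where a joint would pass 70% of its speed; a pose out of reach is approached as far as the arm can. A call with a gripper value outside its range is refused whole. The fingers move at their own pace and stop on an object; FORCE is the grip in N (left out, the last holds). Time passes only in rows, so rows that do not move let the fingers close. It gives the time, the measured TCP pose, the force, the opening and the grip force at its end, in the units of the state.
- r.get_state(): the state, without advancing time (a new reading comes with each control period).
- cams.snapshot(name): name is "side" or "top"; returns a dict with "img" (420x560x3 uint8, red, green, blue), "camera_matrix" (3x3 intrinsics, pixels), "camera_from_world" (4x4, takes a point from world to camera coordinates). Camera axes: x right, y up, looking along -z (the intrinsics and any distortion apply to the point x, -y, -z); pixel columns grow to the right and rows downward; lengths in m; the calibration is good to about 2 mm. A picture is of the moment at which its call begins. There is no depth.
- r.finish_job(): hands the job in; it is judged then, once.
The state is a dict: "clock": time; "q": joint angles; "qd": joint speeds; "joint_torque": joint torques, N m; "tool_pos": TCP position; "eef_rot": TCP orientation; "contact_force": force on the tool from outside, world axes, zero at the start; "moment": the same for the moment, N m; "opening": opening from 0.0 (shut) to 1.0 (fully open); "finger_force": force on a finger pad.
Only numpy, scipy, OpenCV 4.12 (cv2) and the standard library are available. Lean on these libraries where they do the work, as an engineer would, in place of code of your own. Each camera call takes 0.05 s, during which the arm holds its last target. There are 200 camera calls.

## Task

Load the slide carrier that lies on the holder's two rails: push it along the rails until its leading edge is in the far sprung jaw and has pushed that jaw back, lower its trailing edge past the lips of the near jaw, then ease off so that the springs bring the carrier back under those lips and centre it, lying flat between both jaws. Leave the dishes and bottles on the bench where they are.

Things in the scene. Friction and masses are not known exactly. Their poses are not given: they have to be found in the camera images.
- holder: Fixed grey spring holder on a 375 x 136 x 8 mm base plate. Origin on the bench under the near jaw's rest face, on the centre line; x is the direction in which the carrier is pushed (off the rails, over the near jaw, to the far jaw), y across, z up. Side cheeks, 90 mm apart, top z 50, from x 28 to 120, flare open to 108 apart at x -8. Behind the far jaw: springs and a 54 mm high end block.
- carrier_centre (a point): Centre (half-way up) of the slide carrier: loose white plate 128 x 86 x 10 mm, about 0.2 kg, four stained glass slides let into its top. Its x runs along the 128 mm length to the leading edge, z up out of the slides' side. It starts flat on the rails, a little askew. Pushed on, its leading edge tips down 16 mm on to the seat while the trailing edge rides on the near jaw's claws.
- carrier_near_edge (a point): Middle of the carrier's trailing edge (86 mm wide, away from the far jaw), half-way up its 10 mm thickness, 64 mm from the centre. Axes as the carrier's. Fingers pressing on this edge hold it up by friction, and carry it down when they move down while still pressing. They can also keep the leading edge from tipping down half-way: backing them off for a moment lets it tip.
- carrier_far_edge (a point): Middle of the carrier's leading edge (the 86 mm edge towards the far jaw), half-way up, 64 mm from the centre. Same axes as the carrier.
- seat (a point): Where the middle of the carrier's underside lies when centred: holder x 58, y 0, z 30 mm; axes as the holder's. The carrier's centre is then 5 mm above it. The seat is two strips, top z 30, holder x 0 to 150 mm, each from 24 to 43 mm off the centre line.
- channel (a point): Point on the holder's centre line between the two aluminium rails: holder x -98, y 0, z 46 mm (rail-top height); axes as the holder's. Rails run from holder x -170 to -26 mm, each 24 to 43 mm off the centre line. Between them a channel 48 mm wide, floor z 8 mm, runs on through the near jaw to x 100 mm: closed fingers can travel in it, behind the carrier.
- far_jaw (a joint): How far the far sprung jaw is pushed back along holder +x, in m: 0 at rest (face at holder x 116 mm), at most 0.034. Spring 3 N at rest plus 0.4 N per mm. Jaw 82 mm wide; its lip overhangs 10 mm, underside z 44, then flares up 35 degrees to z 58 at x 87. The trailing edge clears the near lips from 0.019 (0.022 is comfortable); about 0.006 when centred.
- near_jaw (a joint): How far the near jaw (two claws, 24 to 43 mm either side of the centre line, open between) is pushed back along holder -x, in m: 0 at rest, at most 0.012. Spring 0.8 N at rest plus 0.8 N per mm. At rest its face is at holder x 0; its lips reach to x 5 mm, underside z 41.5, top z 45.5 (seat z 30). About 0.006 when centred.
- dish: Bystander: open glass dish, 85 x 110 mm, 50 mm high; origin under its centre.
- petri: Bystander: closed petri dish, 95 mm across, 17 mm high; origin under its centre.
- reagent: Bystander: white bottle, 60 mm across, 140 mm tall; origin under its centre.
- stain: Bystander: brown bottle, 54 mm across, 120 mm tall; origin under its centre.
- carrier: The slide carrier as a whole; origin at the middle of its underside, same axes as point carrier_centre.
Not all that is in view belongs to the job. Leave any red look-alike of the carrier alone.

How it is judged:
On the way, in this order (a step that is already met when the one before it is completed fails the run):
1. the carrier's leading edge is in the far jaw and has pushed it back by over 12 mm, the trailing edge still up (value of joint far_jaw above 0.012 m and x of carrier_far_edge in the frame of holder above 0.126 m and z of carrier_far_edge in the frame of holder below 0.042 m and z of carrier_near_edge in the frame of holder above 0.042 m), for 0.05 s.
2. the trailing edge is lowered to the seat, inside the near jaw (z of carrier_near_edge in the frame of holder below 0.04 m), for 0.05 s.
At the end, for the whole second after the job is handed in: The carrier is at rest, right side up and flat on the seat (within 0.03 rad, both edges within 3 mm of seated height), its centre within 5 mm of the seat's centre along the holder, and both sprung jaws are pushed back by it by over 1.5 mm (x of carrier_centre in the frame of holder between 0.053 and 0.063 m and z of each of carrier_near_edge, carrier_far_edge in the frame of holder below 0.038 m and angle between carrier_centre's own z axis and vertical below 0.03 rad and value of joint each of near_jaw, far_jaw above 0.0015 m and linear speed of carrier below 0.01 m/s); the robot touches nothing.
It fails at once if the glass dish is moved by over 25 mm (distance of dish from where it was at the start of the episode above 0.025 m).
It fails at once if the petri dish is moved by over 25 mm (distance of petri from where it was at the start of the episode above 0.025 m).
It fails at once if the white bottle is moved by over 25 mm (distance of reagent from where it was at the start of the episode above 0.025 m).
It fails at once if the brown bottle is moved by over 25 mm (distance of stain from where it was at the start of the episode above 0.025 m).
It also fails if it takes over 48 s, if anything falls off the work surface, if the arm or the gripper's body presses on something with over 40 N, if the wrist force passes 120 N, or if a joint passes its speed limit or range.

## Working session

There is one attempt and no reset: what is moved stays moved. The work goes in short steps, Python scripts to look and compute and a shell command to move; the robot and the scene stay as the last step left them, time stands still between calls to the robot, and variables do not carry over. Pictures are saved under pics/ and viewed, at most 10 in all, crops included, and the job is handed in when it is done.

```bash
mkdir -p pics; ls
python3 - <<'E'
from plant import r,cams
import cv2,numpy as np
for n in("side","top"):
    s=cams.snapshot(n); cv2.imwrite(f"pics/{n}0.png",s["img"][:,:,::-1]); np.savez(f"{n}0.npz",**s)
    print(n,np.round(s["camera_matrix"],1).tolist(),np.round(s["camera_from_world"],3).tolist(),[k for k in s])
st=r.get_state();print(st["clock"],st["tool_pos"],st["eef_rot"],st["opening"])
E
```

```text
pics
side [[424.8, 0.0, 277.9], [0.0, 424.8, 203.7], [0.0, 0.0, 1.0]] [[-0.968, -0.252, 0.011, 0.508], [0.143, -0.511, 0.848, -0.224], [-0.208, 0.822, 0.53, -0.732], [0.0, 0.0, 0.0, 1.0]] ['img', 'camera_matrix', 'camera_from_world']
top [[449.9, 0.0, 282.3], [0.0, 449.9, 200.5], [0.0, 0.0, 1.0]] [[-0.012, -1.0, -0.01, -0.171], [0.995, -0.013, 0.103, -0.562], [-0.103, -0.009, 0.995, -1.078], [0.0, 0.0, 0.0, 1.0]] ['img', 'camera_matrix', 'camera_from_world']
0.1 [ 0.2250636  -0.58246246  0.23798347] [ 9.83039128e-01  1.83394088e-01 -2.00349873e-04 -8.00380614e-04] 1.0012263638563832
```

View pics/side0.png

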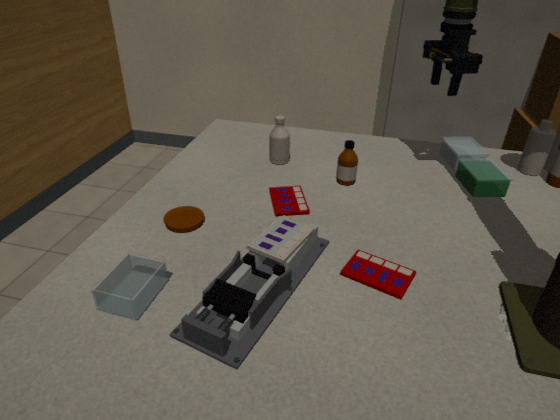

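View pics/top0.png

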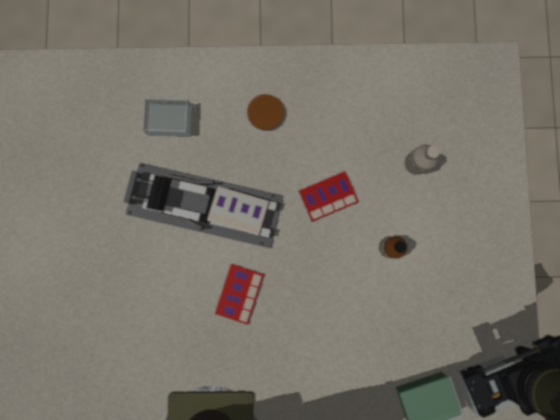

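The side view shows the holder running from (330,240) to (180,330), with the carrier at (284,240). In the top view the holder runs from (277,220) to (133,190), pushing towards the left, with the carrier at (238,210). The red look-alikes are at (240,294) and (328,197). Next I'll enlarge the holder in both views.

Run:
```python
import cv2,numpy as np
a=np.load("top0.npz")["img"][155:255,115:295,::-1]
b=np.load("side0.npz")["img"][205:365,165:345,::-1]
a=cv2.resize(a,None,fx=4.4,fy=4.4,interpolation=cv2.INTER_CUBIC);b=cv2.resize(b,None,fx=3.7,fy=3.7,interpolation=cv2.INTER_CUBIC)
g=lambda im:np.clip(im.astype(float)*1.5,0,255).astype('uint8')
cv2.imwrite("pics/a.png",g(a));cv2.imwrite("pics/b.png",g(b))
```

```text
(no output)
```

View pics/a.png

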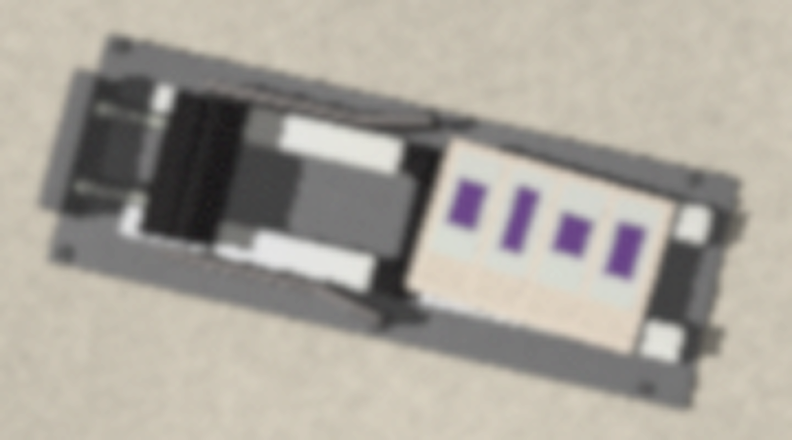

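View pics/b.png

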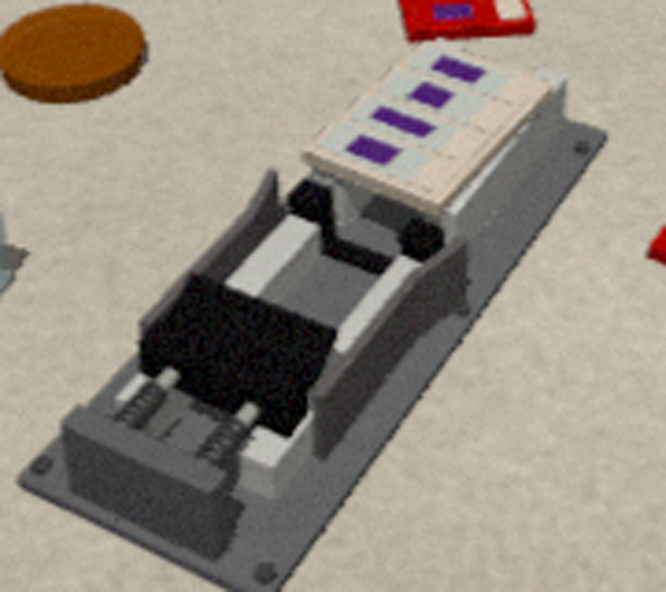

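Corner pixels from the crops:
- **Top view:** plate (107,36), (740,180), (690,405), (52,260); carrier (452,138), (675,200), (632,353), (405,288).
- **Side view:** plate (22,480), (275,592), (605,135); carrier (305,155), (440,208), (560,75).

```bash
cat > h.py <<'E'
import numpy as np
def cam(n,f=None):
    d=f if f is not None else np.load(n+"0.npz"); return d["camera_matrix"],d["camera_from_world"]
def ray(c,uv):
    K,T=c; d=np.linalg.inv(K)@[uv[0],uv[1],1.]; d=np.array([d[0],-d[1],-d[2]])
    return -T[:3,:3].T@T[:3,3],T[:3,:3].T@d
def onz(c,uv,z):
    o,d=ray(c,uv); return o+d*(z-o[2])/d[2]
def tri(c1,u1,c2,u2):
    o1,d1=ray(c1,u1);o2,d2=ray(c2,u2)
    s=np.linalg.lstsq(np.c_[d1,-d2],o2-o1,rcond=None)[0]
    a,b=o1+d1*s[0],o2+d2*s[1]; return (a+b)/2,np.linalg.norm(a-b)
def proj(c,p):
    K,T=c; q=T[:3,:3]@p+T[:3,3]; q=K@[q[0],-q[1],-q[2]]; return q[:2]/q[2]
E
python3 - <<'E'
from h import *
np.set_printoptions(precision=4,suppress=True)
t,s=cam("top"),cam("side")
A=lambda p:(p[0]/4.4+115,p[1]/4.4+155)
B=lambda p:(p[0]/3.7+165,p[1]/3.7+205)
P=[onz(t,A(p),.008) for p in[(107,36),(740,180),(690,405),(52,260)]]
S={0:(22,480),3:(275,592),1:None,2:(605,135)}
for i,p in S.items():
    if p: print("plate",i,P[i],onz(s,B(p),.008),*tri(t,A((((107,36),(740,180),(690,405),(52,260))[i])),s,B(p)))
print([np.linalg.norm(P[i]-P[(i+1)%4]) for i in range(4)])
ct=[(452,138),(675,200),(632,353),(405,288)];cs={0:(305,155),3:(440,208),2:(560,75)}
for i,p in cs.items(): print("carrier",i,*tri(t,A(ct[i]),s,B(p)))
C=[onz(t,A(p),.056) for p in ct];print(C,[np.linalg.norm(C[i]-C[(i+1)%4]) for i in range(4)])
d=(P[0]+P[3]-P[1]-P[2])[:2];e=(P[0]+P[1]-P[2]-P[3])[:2];e=np.array([-e[1],e[0]])
print("holder yaw",np.degrees([np.arctan2(d[1],d[0]),np.arctan2(e[1],e[0])]),"plate centre",np.mean(P,0))
d=(C[0]+C[3]-C[1]-C[2]);print("carrier yaw",np.degrees(np.arctan2(d[1],d[0])),np.mean(C,0))
# feature points: rail ends (trail) on z .046, seat strip, claws
for n,p,z in[("rail end tr a",(713,210),.046),("rail end b",(683,350),.046),("far lip edge a",(245,100),.058),("far lip b",(210,245),.058),("seat a start",(403,150),.03),("seat b start",(370,275),.03)]: print(n,onz(t,A(p),z))
E
```

```text
plate 0 [0.6621 0.1833 0.008 ] [0.6606 0.1882 0.008 ] [0.6629 0.1848 0.0035] 1.7821956783509375e-05
plate 3 [0.5331 0.212  0.008 ] [0.5309 0.2148 0.008 ] [0.5325 0.2128 0.0051] 0.0016949503727553346
plate 2 [ 0.4468 -0.1505  0.008 ] [ 0.4457 -0.1384  0.008 ] [ 0.4468 -0.1502 -0.0008] 0.0001019491206062066
[np.float64(0.374026565993256), np.float64(0.13057266260469183), np.float64(0.3726340815338061), np.float64(0.13207876197478918)]
carrier 0 [ 0.5942 -0.0222  0.0494] 0.0006693231892879555
carrier 3 [0.5123 0.0031 0.0508] 0.0004508334846006896
carrier 2 [ 0.4739 -0.1212  0.0579] 0.0022915252617913147
[array([ 0.5936, -0.0232,  0.056 ]), array([ 0.558 , -0.1449,  0.056 ]), array([ 0.4751, -0.121 ,  0.056 ]), array([0.5118, 0.0021, 0.056 ])] [np.float64(0.12689620782705766), np.float64(0.08626057426926267), np.float64(0.12847225528775486), np.float64(0.08566875683138242)]
holder yaw [76.4873 77.1667] plate centre [0.554  0.0162 0.008 ]
carrier yaw 73.54274941102108 [ 0.5346 -0.0717  0.056 ]
rail end tr a [ 0.5532 -0.1654  0.046 ]
rail end b [ 0.4767 -0.1482  0.046 ]
far lip edge a [0.6158 0.0902 0.058 ]
far lip b [0.5364 0.1081 0.058 ]
seat a start [0.5908 0.0083 0.03  ]
seat b start [0.5208 0.0263 0.03  ]
```

The holder's yaw is about 76.6° and its origin about (0.555, 0.012). The carrier's trailing edge is at holder x ≈ -150 mm, skewed about -3°. I'll move above the channel behind it with the fingers closed.

```bash
python3 -m pendant '[[1,[35,-24,0],[0,0,0]],[1,[35,-24,0],[0,0,0]],[1,[35,-24,0],[0,0,0]],[1,[35,-24,0],[0,0,0]],[1,[35,-24,0],[0,0,0]],[1,[35,-24,0],[0,0,0]]]' 10; python3 -m pendant '[[1,[35,-24,0],[0,0,0]],[1,[35,-24,0],[0,0,0]],[1,[35,-24,0],[0,0,0]],[1,[35,-24,0],[0,0,0]],[1,[35,-24,0],[0,0,0]],[1,[35,-24,0],[0,0,0]]]';  python3 -m pendant '[[1,[0,0,0],[0,0,-9.3]],[1,[0,0,0],[0,0,-9.3]],[1,[0,0,0],[0,0,-9.3]],[1,[0,0,0],[0,0,-9.3]],[1,[0,0,0],[0,0,-9.3]],[1,[0,0,0],[0,0,-9]],[1,[0,0,0],[0,0,0]]]'
cat > w.py <<'E'
import numpy as np
from scipy.spatial.transform import Rotation as R
from plant import r
O=np.array([.555,.0118]);Y=np.radians(76.6);u=np.array([np.cos(Y),np.sin(Y)]);v=np.array([-u[1],u[0]])
def where():
    s=r.get_state();p=np.array(s["tool_pos"]);d=p[:2]-O;M=R.from_quat(s["eef_rot"]).as_matrix()
    print("t %.2f holder x %.1f y %.1f z %.1f mm"%(s["clock"],d@u*1e3,d@v*1e3,p[2]*1e3),"toolx yaw %.1f tilt %s"%(np.degrees(np.arctan2(M[1,0],M[0,0])),np.round(M[:2,2],3)),"F(holder)",np.round([s["contact_force"][:2]@u,s["contact_force"][:2]@v,s["contact_force"][2]],1),"open",round(s["opening"],3))
    return p
if __name__=="__main__":where()
E
python3 w.py
```

```text
clock: 0.85
tool_pos: [0.3698, -0.3717, 0.2385]
eef_rot: [0.983, 0.183, -0.0, -0.0]
contact_force: [0.3, 0.5, 0.3]
opening: 0.345
finger_force: 0.0
clock: 1.6
tool_pos: [0.5137, -0.1617, 0.2384]
eef_rot: [0.983, 0.183, -0.0, -0.0]
contact_force: [-0.8, -0.5, 0.3]
opening: 0.002
finger_force: 0.0
clock: 2.48
tool_pos: [0.5129, -0.163, 0.2384]
eef_rot: [0.785, 0.619, -0.0, -0.0]
contact_force: [0.1, 0.4, -0.8]
opening: 0.007
finger_force: 0.0
t 2.48 holder x -179.8 y 0.4 z 238.4 mm toolx yaw 76.5 tilt [-0.001  0.001] F(holder) [ 0.4  0.  -0.8] open 0.007
```

```bash
python3 -m pendant '[[1,[0,0,40],[0,0,0]],[1,[0,0,40],[0,0,0]],[1,[0,0,40],[0,0,0]],[1,[0,0,20],[0,0,0]],[1,[0,0,20],[0,0,0]],[1,[0,0,20],[0,0,0]],[1,[0,0,24],[0,0,0]],[1,[0,0,0],[0,0,0]]]'; python3 w.py
cat > look.py <<'E'
import sys,cv2,numpy as np
from plant import cams
a=cams.snapshot("top");b=cams.snapshot("side")
A=cv2.resize(a["img"][155:255,115:295],None,fx=3,fy=3,interpolation=cv2.INTER_CUBIC)
B=cv2.resize(b["img"][185:365,165:345],None,fx=3,fy=3,interpolation=cv2.INTER_CUBIC)
B=B[:,:]; A=cv2.copyMakeBorder(A,0,240,0,0,cv2.BORDER_CONSTANT)
im=np.hstack([A,B]);im=cv2.resize(im,(800,400),interpolation=cv2.INTER_AREA)
im=np.clip(255*(im/255.)**.6,0,255).astype('uint8')
cv2.imwrite(f"pics/{sys.argv[1]}.png",im[:,:,::-1])
E
python3 look.py l1
```

```text
clock: 3.48
tool_pos: [0.5122, -0.1627, 0.0335]
eef_rot: [0.785, 0.619, -0.001, -0.001]
contact_force: [0.2, -0.5, -0.5]
opening: 0.003
finger_force: 0.0
t 3.48 holder x -179.7 y 1.2 z 33.5 mm toolx yaw 76.5 tilt [-0.003 -0.   ] F(holder) [-0.4 -0.3 -0.5] open 0.003
```

View pics/l1.png

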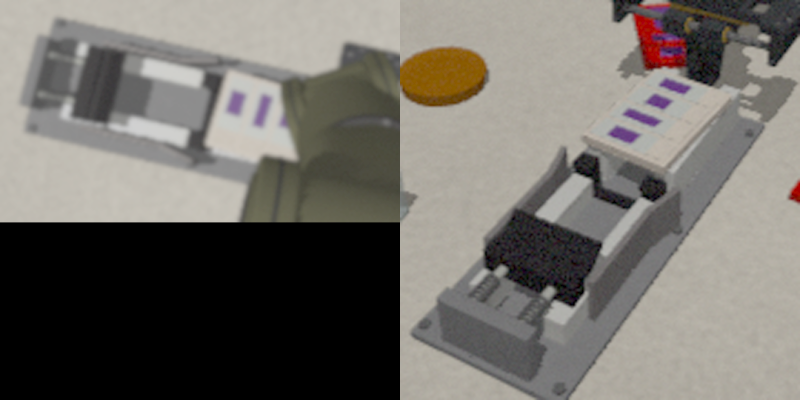

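The fingers are in the channel right behind the carrier (side crop, about (705,65)). Now I'll push gently.

```bash
python3 -m pendant '[[1,[10,1,0],[0,0,0]],[1,[8,0,0],[0,0,0]],[1,[8,0,0],[0,0,0]],[1,[8,0,0],[0,0,0]],[1,[8,0,0],[0,0,0]],[1,[8,0,0],[0,0,0]],[1,[8,0,0],[0,0,0]]]'; python3 w.py;  python3 -m pendant '[[1,[8,0,0],[0,0,0]],[1,[8,0,0],[0,0,0]],[1,[8,0,0],[0,0,0]],[1,[8,0,0],[0,0,0]],[1,[8,0,0],[0,0,0]],[1,[8,0,0],[0,0,0]]]'; python3 w.py; python3 look.py l2
```

```text
clock: 4.45
tool_pos: [0.5274, -0.1064, 0.0347]
eef_rot: [0.785, 0.62, -0.0, -0.0]
contact_force: [-0.8, -4.4, 4.2]
opening: 0.008
finger_force: 1.8
t 4.45 holder x -121.4 y -0.5 z 34.7 mm toolx yaw 76.6 tilt [-0.001 -0.   ] F(holder) [-4.5 -0.2  4.2] open 0.008
clock: 5.2
tool_pos: [0.5389, -0.0598, 0.0348]
eef_rot: [0.785, 0.62, -0.0, 0.0]
contact_force: [-0.0, -4.3, 3.5]
opening: 0.008
finger_force: 1.9
t 5.20 holder x -73.3 y -0.9 z 34.8 mm toolx yaw 76.6 tilt [ 0. -0.] F(holder) [-4.1 -1.   3.5] open 0.008
```

View pics/l2.png

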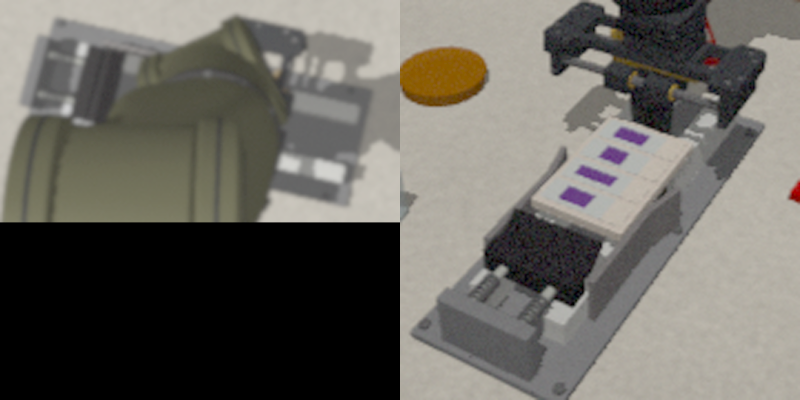

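The carrier has straightened and sits between the flares, with its leading edge at (590,225) near the far jaw. I'll push a little further, back off so it tips, then look.

```bash
python3 -m pendant '[[1,[6,0,0],[0,0,0]],[1,[6,0,0],[0,0,0]],[1,[3,0,0],[0,0,0]],[1,[0,0,0],[0,0,0]],[1,[-6,0,0],[0,0,0]],[1,[0,0,0],[0,0,0]],[1,[0,0,0],[0,0,0]]]'; python3 w.py; python3 look.py l3
```

```text
clock: 6.18
tool_pos: [0.5408, -0.0513, 0.0347]
eef_rot: [0.785, 0.62, 0.0, -0.0]
contact_force: [0.1, -0.0, 1.0]
opening: 0.005
finger_force: 0.0
t 6.17 holder x -64.6 y -0.8 z 34.7 mm toolx yaw 76.6 tilt [0. 0.] F(holder) [-0.  -0.1  1. ] open 0.005
```

View pics/l3.png

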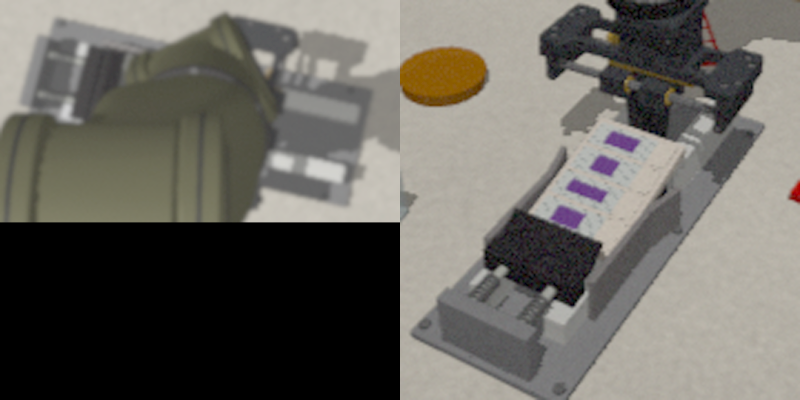

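It has tipped: the leading edge is now down behind the far jaw's lip. Pushing on to the jaw.

```bash
python3 -m pendant '[[1,[6,0,0],[0,0,0]],[1,[6,0,0],[0,0,0]],[1,[6,0,0],[0,0,0]],[1,[6,0,0],[0,0,0]],[1,[6,0,0],[0,0,0]],[1,[6,0,0],[0,0,0]],[1,[4,0,0],[0,0,0]]]'; python3 w.py; python3 -m pendant '[[1,[4,0,0],[0,0,0]],[1,[4,0,0],[0,0,0]],[1,[4,0,0],[0,0,0]]]'|grep zz; python3 w.py; python3 look.py l4
```

```text
clock: 7.15
tool_pos: [0.5502, -0.0118, 0.0347]
eef_rot: [0.784, 0.62, 0.0, -0.0]
contact_force: [-0.4, -1.6, -0.0]
opening: 0.006
finger_force: 0.5
t 7.15 holder x -24.1 y -0.8 z 34.7 mm toolx yaw 76.7 tilt [0. 0.] F(holder) [-1.7 -0.  -0. ] open 0.006
t 7.53 holder x -16.3 y -0.1 z 34.4 mm toolx yaw 76.5 tilt [-0.004 -0.005] F(holder) [-7.5  0.8 -1. ] open 0.005
```

View pics/l4.png

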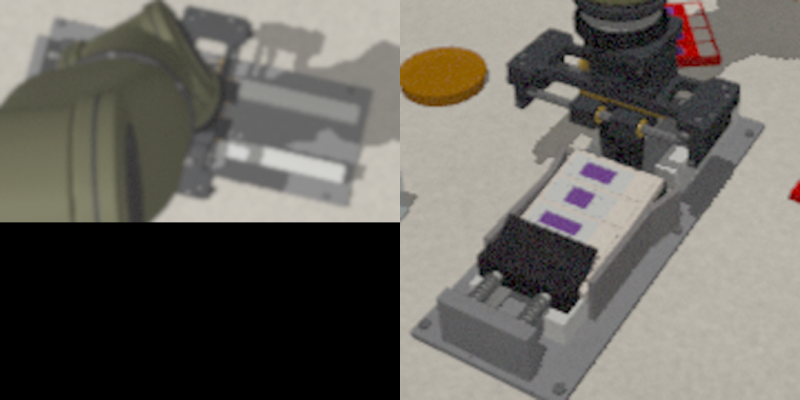

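The leading edge is in the far jaw, which has started to move (force 7.5 N). Continuing slowly.

```bash
python3 -m pendant '[[1,[4,0,0],[0,0,0]],[1,[4,0,0],[0,0,0]],[1,[2,0,0],[0,0,0]],[1,[0,0,0],[0,0,0]]]' >/dev/null; python3 w.py;  python3 -m pendant '[[1,[3,0,0],[0,0,0]],[1,[3,0,0],[0,0,0]],[1,[2,0,0],[0,0,0]],[1,[0,0,0],[0,0,0]],[1,[0,0,0],[0,0,0]]]'>/dev/null; python3 w.py; python3 look.py l5
```

```text
t 8.12 holder x -8.4 y -0.1 z 34.3 mm toolx yaw 76.4 tilt [-0.005 -0.007] F(holder) [-10.3  -0.5   0. ] open 0.004
t 8.75 holder x -2.4 y -0.0 z 34.2 mm toolx yaw 76.3 tilt [-0.006 -0.01 ] F(holder) [-13.2  -1.1   0. ] open 0.002
```

View pics/l5.png

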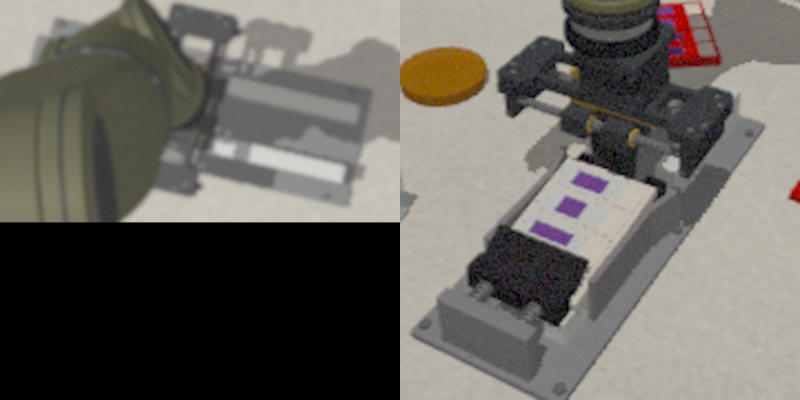

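The far jaw has moved back visibly: its top edge went from about (518,212) to (500,228). I'll measure its travel by template matching.

```bash
cat > jaw.py <<'E'
import cv2,numpy as np
from h import *
from w import O,u,where
from plant import cams
a=np.load("side0.npz")["img"];b=cams.snapshot("side")["img"];c=cam("side")
up=lambda i:cv2.resize(i.astype(np.uint8),None,fx=4,fy=4,interpolation=cv2.INTER_CUBIC)
P=lambda x,z=.055:proj(c,np.r_[O+u*x,z])
# purely black jaw body: outer bounding patch
x0,y0,x1,y1=200,276,262,326
m=cv2.matchTemplate(up(b[y0-5:y1+40,x0-45:x1+15]),up(a[y0:y1,x0:x1]),cv2.TM_CCOEFF_NORMED)
_,s,_,l=cv2.minMaxLoc(m);d=np.array(l)/4-[45,5]
g=(P(.12)-P(.10))/20;print("match",s,"shift px",d,"dir px/mm",g,"jaw mm",d@g/(g@g))
where()
E
python3 jaw.py
```

```text
match 0.7773082256317139 shift px [-7.  8.] dir px/mm [-0.32515933  0.36534077] jaw mm 21.734062644336873
t 8.90 holder x -2.4 y -0.1 z 34.2 mm toolx yaw 76.3 tilt [-0.006 -0.01 ] F(holder) [-12.7   0.1  -0.3] open 0.005
```

Jaw travel is about 20–22 mm. I'll push a little further, then lower while still pressing.

```bash
python3 -m pendant '[[1,[3,0,0],[0,0,0]],[1,[2,0,0],[0,0,0]],[1,[0,0,0],[0,0,0]],[1,[0,0,0],[0,0,0]]]' >/dev/null; python3 jaw.py;  python3 -m pendant '[[1,[0,0,3],[0,0,0]],[1,[0,0,3],[0,0,0]],[1,[0,0,3],[0,0,0]],[1,[0,0,3],[0,0,0]],[1,[0,0,3],[0,0,0]],[1,[0,0,3],[0,0,0]],[1,[0,0,2],[0,0,0]],[1,[0,0,0],[0,0,0]]]'>/dev/null; python3 jaw.py; python3 look.py l6
```

```text
match 0.7592509388923645 shift px [-8.    9.25] dir px/mm [-0.32515933  0.36534077] jaw mm 25.00257108414237
t 9.45 holder x 1.3 y -0.1 z 34.1 mm toolx yaw 76.3 tilt [-0.007 -0.012] F(holder) [-14.7  -1.   -0. ] open 0.008
match 0.7818806767463684 shift px [-7.75  9.  ] dir px/mm [-0.32515933  0.36534077] jaw mm 24.2809020103828
t 10.50 holder x 0.0 y -0.2 z 15.1 mm toolx yaw 76.2 tilt [-0.007 -0.013] F(holder) [-17.6  -0.5   9.5] open 0.009
```

View pics/l6.png

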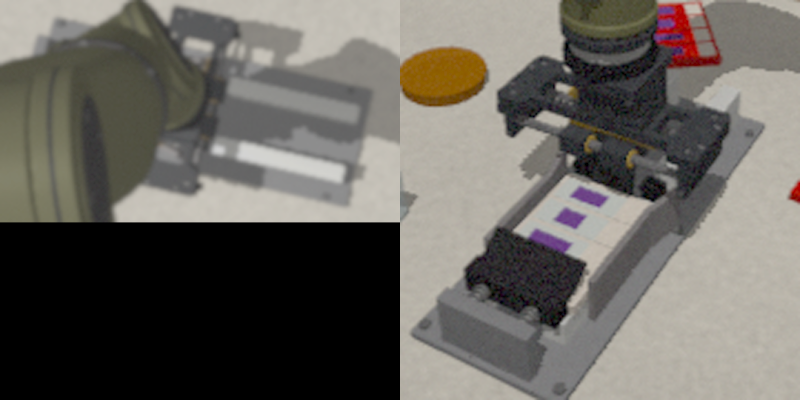

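The gripper now sits low at (615,175) and the trailing edge looks lowered. To check numerically, I'll solve each purple slide's holder x and z from the side view, with y taken from the first top image.

```bash
cat > tilt.py <<'E'
import cv2,numpy as np
from h import *
from w import O,u,v,where
from plant import cams
def blobs(im,box):
    x0,y0,x1,y1=box;h=cv2.cvtColor(im[y0:y1,x0:x1],cv2.COLOR_RGB2HSV)
    m=cv2.inRange(h,(120,90,40),(150,255,255));n,_,st,ce=cv2.connectedComponentsWithStats(m)
    return [(ce[i]+[x0,y0],st[i,4]) for i in range(1,n) if st[i,4]>12]
t,s=cam("top"),cam("side")
C=np.array([.5346,-.0717]);a=np.radians(73.54);e=np.array([np.cos(a),np.sin(a)]);f=np.array([-e[1],e[0]])
L=sorted([((p[:2]-C)@e,(p[:2]-C)@f) for p in[onz(t,b,.056) for b,_ in blobs(np.load("top0.npz")["img"],(200,180,275,240))]])
print("slides local mm",np.round(np.array(L)*1e3,1).tolist())
B=sorted(blobs(cams.snapshot("side")["img"],(165,205,345,350)),key=lambda b:b[0][1])
print([(np.round(b,1).tolist(),int(k)) for b,k in B])
for (b,k),(lx,ly) in zip(B,L):   # trailing first
    o,d=ray(s,b);q=np.array([(o[:2]-O)@v,d[:2]@v]);p=o+d*(ly-q[0])/q[1]
    x=(p[:2]-O)@u;print("slide lx %.1f: holder x %.1f z %.1f -> centre x %.1f"%(lx*1e3,x*1e3,p[2]*1e3,(x-lx)*1e3))
where()
E
python3 tilt.py
```

```text
slides local mm [[-43.8, -10.0], [-13.9, -10.3], [16.3, -10.6], [46.3, -10.8]]
[([249.7, 273.2], 71), ([241.2, 282.9], 66), ([231.9, 293.1], 93)]
slide lx -43.8: holder x 26.8 z 34.7 -> centre x 70.5
slide lx -13.9: holder x 56.4 z 34.0 -> centre x 70.3
slide lx 16.3: holder x 86.9 z 34.0 -> centre x 70.6
t 10.65 holder x 0.0 y -0.2 z 15.2 mm toolx yaw 76.2 tilt [-0.007 -0.013] F(holder) [-16.8   1.1   9.6] open 0.004
```

The carrier is lying flat (slide heights 34.7, 34.0 and 34.0 mm), so the trailing edge is down. Easing off slowly.

```bash
python3 -m pendant '[[1,[-2,0,0],[0,0,0]],[1,[-2,0,0],[0,0,0]],[1,[-2,0,0],[0,0,0]],[1,[-2,0,0],[0,0,0]],[1,[-2,0,0],[0,0,0]],[1,[-2,0,0],[0,0,0]],[1,[-2,0,0],[0,0,0]],[1,[-2,0,0],[0,0,0]]]' >/dev/null; python3 tilt.py;  python3 -m pendant '[[1,[-2,0,0],[0,0,0]],[1,[-2,0,0],[0,0,0]],[1,[-2,0,0],[0,0,0]],[1,[-2,0,0],[0,0,0]],[1,[-2,0,0],[0,0,0]],[1,[-3,0,0],[0,0,0]],[1,[-4,0,0],[0,0,0]],[1,[-4,0,0],[0,0,0]]]'>/dev/null; python3 tilt.py; python3 jaw.py
```

```text
slides local mm [[-43.8, -10.0], [-13.9, -10.3], [16.3, -10.6], [46.3, -10.8]]
[([251.3, 271.4], 72), ([242.8, 281.0], 64), ([233.7, 291.2], 90)]
slide lx -43.8: holder x 20.8 z 34.6 -> centre x 64.5
slide lx -13.9: holder x 51.0 z 34.2 -> centre x 64.9
slide lx 16.3: holder x 81.0 z 33.7 -> centre x 64.7
t 11.70 holder x -6.0 y -0.6 z 14.6 mm toolx yaw 76.6 tilt [-0. -0.] F(holder) [-4.3  1.6  3.2] open 0.003
slides local mm [[-43.8, -10.0], [-13.9, -10.3], [16.3, -10.6], [46.3, -10.8]]
[([253.7, 268.7], 72), ([245.6, 278.1], 62), ([236.6, 288.0], 83)]
slide lx -43.8: holder x 12.1 z 34.8 -> centre x 55.8
slide lx -13.9: holder x 41.0 z 33.6 -> centre x 54.9
slide lx 16.3: holder x 71.4 z 33.6 -> centre x 55.1
t 12.75 holder x -27.8 y -0.9 z 14.7 mm toolx yaw 76.6 tilt [-0.    -0.001] F(holder) [-0.7  0.3 -0.2] open 0.003
match 0.8634148836135864 shift px [-3.    3.25] dir px/mm [-0.32515933  0.36534077] jaw mm 9.041861029882078
t 12.80 holder x -27.5 y -0.9 z 14.7 mm toolx yaw 76.6 tilt [-0.    -0.001] F(holder) [ 0.2 -0.5 -0.8] open 0.007
```

The fingers are free and the carrier has come back flat. Retreat and lift clear, then verify in both views.

```bash
python3 -m pendant '[[1,[-15,0,0],[0,0,0]],[1,[-15,0,0],[0,0,0]],[1,[-5,0,-20],[0,0,0]],[1,[0,0,-40],[0,0,0]],[1,[0,0,-40],[0,0,0]],[1,[0,0,-40],[0,0,0]],[1,[-20,0,-40],[0,0,0]],[1,[-40,0,-20],[0,0,0]]]' >/dev/null; python3 -m pendant '[[1,[-40,0,0],[0,0,0]],[1,[-40,0,0],[0,0,0]],[1,[-40,0,0],[0,0,0]],[1,[-40,0,0],[0,0,0]],[1,[-30,0,0],[0,0,0]],[1,[0,0,0],[0,0,0]],[1,[0,0,0],[0,0,0]]]'>/dev/null; python3 tilt.py; python3 jaw.py
python3 - <<'E'
import tilt as T,numpy as np
from h import *
from plant import cams
im=cams.snapshot("top")["img"]
np.save("top1.npy",im)
for b,k in T.blobs(im,(140,160,275,240)):
    p=onz(T.t,b,.040)[:2]-T.O; print("top slide px",np.round(b,1),"area",k,"holder mm",np.round([p@T.u*1e3,p@T.v*1e3],1))
E
```

```text
slides local mm [[-43.8, -10.0], [-13.9, -10.3], [16.3, -10.6], [46.3, -10.8]]
[([286.9, 207.7], 25), ([253.8, 268.7], 73), ([245.7, 278.1], 64), ([236.8, 287.9], 79)]
slide lx -43.8: holder x -125.2 z 96.9 -> centre x -81.4
slide lx -13.9: holder x 11.2 z 34.0 -> centre x 25.1
slide lx 16.3: holder x 40.0 z 32.5 -> centre x 23.8
slide lx 46.3: holder x 70.6 z 33.0 -> centre x 24.4
t 14.72 holder x -310.4 y -0.8 z 214.7 mm toolx yaw 76.7 tilt [0.    0.001] F(holder) [-0.4  0.   0.3] open 0.005
match 0.862167239189148 shift px [-3.    3.25] dir px/mm [-0.32515933  0.36534077] jaw mm 9.041861029882078
t 14.78 holder x -310.1 y -1.0 z 214.8 mm toolx yaw 76.8 tilt [0.    0.001] F(holder) [ 0.7  0.9 -0.1] open 0.008
slides local mm [[-43.8, -10.0], [-13.9, -10.3], [16.3, -10.6], [46.3, -10.8]]
[([286.9, 207.7], 25), ([253.8, 268.7], 73), ([245.6, 278.1], 62), ([236.8, 287.9], 77)]
slide lx -43.8: holder x -125.2 z 96.9 -> centre x -81.4
slide lx -13.9: holder x 11.2 z 34.0 -> centre x 25.1
slide lx 16.3: holder x 40.5 z 33.0 -> centre x 24.2
slide lx 46.3: holder x 70.5 z 33.0 -> centre x 24.3
t 14.82 holder x -310.1 y -1.1 z 214.8 mm toolx yaw 76.8 tilt [0.    0.001] F(holder) [0.4 0.5 0.4] open 0.004
top slide px [174.9 193.7] area 29 holder mm [75.7 -6.8]
top slide px [186.8 196.3] area 27 holder mm [45.8 -6.9]
top slide px [198.7 199.1] area 35 holder mm [15.7 -6.7]
```

Ignoring the look-alike's slide at (287,208), the carrier is at rest and flat. The top view puts its centre at holder x ≈ 59.5 mm, against 58 nominal, and the arm is clear of everything.

```bash
python3 -c "
from plant import r
print(r.finish_job())"
```

```text
the job is handed in; nothing more can be done
None
```

I loaded the carrier and handed the job in at about 15 s: the last pictures show it flat and at rest, centred at holder x ≈ 59.5 mm (target 58 ± 5) with the arm clear. No pass/fail result came back, and I inferred the near jaw's push-back from the carrier's rest position rather than measuring it.

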